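# Put away a bin of spare parts into the lift store

## Robot

A 6-joint arm with a two-finger parallel gripper is mounted at the origin on the work surface. World frame = base frame: x ahead of the robot, y to its left, z up, the work surface at z = 0. Lengths are in m, angles in rad, forces in N, time in s.
With the tool pointing down it reaches from about 0.275 to 0.825 m from the base axis. Payload 4.9 kg.
Tool frame: the origin (TCP) lies midway between the tips of the shut fingers; the grasp point (between the pads) lies 19 mm behind it (grip_point_offset is the distance from the TCP to the grasp point, in m); z points along the fingers, y is the line along which they close (so a half turn about z gives the same grasp; the last joint's range is limited). The gripper opens to 85 mm and grips with 20 to 120 N. Pads are 22 mm wide; open, the fingers measure 114 mm over their backs; the gripper's body (76 mm by 85 mm) begins 54 mm behind the grasp point. The pads swing forward as they close: fully open they stand 13 mm farther back than shut.
Start: joints at [-1.465, 0.326, -0.193, 1.052, 0, 1.437], TCP at [0.131, -0.534, 0.231] pointing down, gripper open.
Joint ranges: [-2.65, 2.65], [-0.97, 1.79], [-1.3, 1.35], [-1.93, 2.1], [-1.47, 1.37], [-3.14, 3.14]. Speed limits (rad/s): [2.57, 2.57, 3.14, 3.14, 3.14, 3.14].

## Interface

Orientations are given as a rotation vector (axis times angle).
In Python, from cell import * gives the robot as it stands. Calls block until the motion is done:
- movep(position, orientation): joint-space move of the TCP to a pose.
- move_l(position, velocity=0.15, rot=None, until_force=None): straight line of the TCP; rot=None keeps the orientation; velocity is the mean speed in m/s. With until_force (N) it stops when the force on the tool has changed by that much, and returns True; else False.
- set_joints(angles): joint-space move.
- let_go() and grab(newtons=None): open the fingers fully, or close them until they stop; newtons is the grip in N (None keeps the last).
- sleep(seconds).
- ik(position, orientation): joint angles nearest the present ones, or None.
- get_state(): the state.
- grab_frame(name): name is "scene" or "top" or "wrist"; returns a dict with "img" (480x640x3 uint8, red, green, blue), "fx", "fy", "cx", "cy" (pixels), "cam_to_world" (4x4, takes a point from camera to world coordinates); the wrist camera has in their place "T_tool_cam" (4x4, takes a point from camera to tool coordinates, whose origin is the TCP and whose axes are the flange's). Camera axes: x right, y down, z forward; pixel columns grow to the right and rows downward; lengths in m; the calibration is good to about 2 mm. The wrist camera is an equidistant fisheye: a pixel r from the principal point sees the ray r / f radians off the axis. A picture is of the moment at which its call begins: read the wrist's pose just before it. There is no depth.
A pose or a line that the arm cannot do raises MotionError and nothing moves.
- sign_off(): hands the job in; it is judged then, once.
Trained networks look in the newest picture that a camera, given by its name, has taken for a name from the list of things; names that differ only in an ending like _2 or _b are one class to them, and where a whole thing is asked for, a point or a joint stands for the part that bears it (a point fixed in the world has none). Each returns a list of dicts, best first, with "score" (0 to 1); they miss things now and then, are a little off and sometimes report something else, mostly with a low value. They report only what shows in the picture. A call takes as long as a camera call.
- spot_in(camera, name): "centre" ([column, row] in pixels, amid what is visible of it).
- silhouettes(camera, name): "mask" (480x640 bool, what is visible of it) and "centre" ([column, row] in pixels, amid what is visible of it).
- tip_of(camera, name): "centre" ([column, row] in pixels: a listed point, or the origin of a listed thing).
The state is a dict: "clock": time; "q": joint angles; "joint_velocities": joint speeds; "tau": joint torques, N m; "position": TCP position; "eef_rot": TCP orientation; "contact_force": force on the tool from outside, world axes, zero at the start; "wrist_torque": the same for the moment, N m; "finger_gap": opening from 0.0 (shut) to 1.0 (fully open); "grasp_force": force on a finger pad.
Only numpy, scipy, OpenCV 4.12 (cv2) and the standard library are available. Lean on these libraries where they do the work, as an engineer would, in place of code of your own. Each camera call takes 0.05 s, during which the arm holds its last target. There are 200 camera calls.

## Task

A bin of spare parts is to go back into the lift store: pack all the cartons, grease tins and guide carriages lying on the table into the black bin so that nothing stands above its rim, and clear the lane by standing the fallen oil bottle upright on its rubber mat. Then push the packed bin along the lane, under the height arms, just until the roller-lever switch at the end clicks, without pressing the lever into overtravel, and leave it there with the switch held down. Leave everything else on the table where it is.

Things in the scene. Friction and masses are not known exactly. Their poses are not given: they have to be found in the camera images.
- lane: put-away lane: steel skid deck, 223 x 540 mm, between two aluminium side guides 28 mm high, 183 mm apart inside. Origin at the centre of its underside, on the table; the deck's upper face is 8 mm above it. Its own +y axis points along the lane from the loading end to the switch end, +x across it, away from the robot
- height_arms (a point): point in the lane's middle between the tips of two round steel height arms (10 mm thick), which reach in over the lane from a post (92 mm high) on each guide. Their undersides are 74 mm above the table, 6 mm above the bin's rim. The middle 72 mm between their tips is open, so that a hand pushing the bin from behind can follow it through
- switch (a joint): lever of the roller-lever position switch at the lane's end, rad: 0 = free; grows as the bin's leading wall pushes the roller along the lane's +y. Clicks at 0.30; overtravel, not allowed, begins at 0.44. Its soft spring pushes back with 0.5 N at first, 1.2 N at the click, 1.5 N at 0.44; the bin's friction holds it there once let go
- switch_roller (a point): centre of the switch's white roller, 20 mm across, 10 mm thick, 40 mm above the table, on a 55 mm lever that turns about an upright shaft outside the far guide. With the lever free it is at x = 78, y = 190 mm in the lane's frame: the bin's leading wall touches it at lane y = 180, clicks it at y = 196.5, and is in overtravel from y = 204 mm
- bin: open black plastic bin, 178 x 178 mm and 60 mm high outside, walls and floor 4 mm, 0.4 kg, loose, standing in the lane (2.5 mm play to each guide) at its loading end. Origin at the centre of its underside; its axes lie as the lane's at the start. It slides along the lane when pushed on the wall away from the switch
- bottle: white flat-sided plastic oil bottle with a black cap, 0.22 kg: body 44 (its x) x 54 (its y) x 84 mm high, shoulder, then a cap 30 mm across up to 120 mm. Origin at the centre of its base, its own z axis points from base to cap. It starts fallen on a broad face in the lane, between the height arms and the switch, its cap roughly along the lane's +x, away from the robot
- mat: black rubber mat on the table, 110 x 110 x 3 mm, beyond the switch end of the lane, where the oil bottle belongs. Origin at the centre of its underside
- tape: roll of parcel tape lying flat, 72 mm across, 24 mm high, not part of the job
- scanner: hand-held bar code scanner lying on the table, about 160 mm long, not part of the job
- mug: white mug, 80 mm across, 92 mm high, not part of the job
- marker: grey marker pen with a black cap, 130 mm long, 16 mm thick, lying beyond the lane, not part of the job
- carton1_mid (a point): small plain cardboard carton, 50 (x) x 40 (y) x 44 mm high, 0.12 kg; this point is its centre, its own z axis points up as it stands at the start (any way up is right in the bin). Absent in some runs
- carton2_mid (a point): small plain cardboard carton, 50 (x) x 40 (y) x 44 mm high, 0.12 kg; this point is its centre, its own z axis points up as it stands at the start (any way up is right in the bin). Absent in some runs
- tin1_mid (a point): round metal grease tin with a lid, 48 mm across, 40 mm high, 0.14 kg; this point is its centre, its own z axis points up as it stands at the start (any way up is right in the bin). Absent in some runs
- tin2_mid (a point): round metal grease tin with a lid, 48 mm across, 40 mm high, 0.14 kg; this point is its centre, its own z axis points up as it stands at the start (any way up is right in the bin). Absent in some runs
- carriage1_mid (a point): linear-guide carriage, a steel block with black end caps, 52 (x) x 36 (y) x 38 mm high, 0.22 kg; this point is its centre, its own z axis points up as it stands at the start (any way up is right in the bin). Absent in some runs
- carriage2_mid (a point): linear-guide carriage, a steel block with black end caps, 52 (x) x 36 (y) x 38 mm high, 0.22 kg; this point is its centre, its own z axis points up as it stands at the start (any way up is right in the bin). Absent in some runs

How it is judged:
On the way, in this order (a step that is already met when the one before it is completed fails the run):
1. every part lies in the bin below its rim and the oil bottle stands on its mat, with the bin still short of the switch (x of carton1_mid in the frame of bin between -0.085 and 0.085 m and y of carton1_mid in the frame of bin between -0.085 and 0.085 m and z of carton1_mid in the frame of bin between 0.01 and 0.032 m and linear speed of each of carton1, carton2, tin1, tin2, carriage1, carriage2, bottle below 0.03 m/s and x of carton2_mid in the frame of bin between -0.085 and 0.085 m and y of carton2_mid in the frame of bin between -0.085 and 0.085 m and z of carton2_mid in the frame of bin between 0.01 and 0.032 m and x of tin1_mid in the frame of bin between -0.085 and 0.085 m and y of tin1_mid in the frame of bin between -0.085 and 0.085 m and z of tin1_mid in the frame of bin between 0.01 and 0.032 m and x of tin2_mid in the frame of bin between -0.085 and 0.085 m and y of tin2_mid in the frame of bin between -0.085 and 0.085 m and z of tin2_mid in the frame of bin between 0.01 and 0.032 m and x of carriage1_mid in the frame of bin between -0.085 and 0.085 m and y of carriage1_mid in the frame of bin between -0.085 and 0.085 m and z of carriage1_mid in the frame of bin between 0.01 and 0.032 m and x of carriage2_mid in the frame of bin between -0.085 and 0.085 m and y of carriage2_mid in the frame of bin between -0.085 and 0.085 m and z of carriage2_mid in the frame of bin between 0.01 and 0.032 m and angle between bottle's own z axis and vertical below 0.12 rad and horizontal distance between bottle and mat below 0.045 m and height (world z) of bottle below 0.008 m and value of joint switch below 0.05 rad), for 0.2 s.
2. the bin has pressed the switch to its click (value of joint switch between 0.3 and 0.44 rad), for 0.3 s.
At the end, for the whole second after the job is handed in: Bin at rest in the lane, switch lever between click (0.30 rad) and overtravel (0.44); every part in the bin, none above its rim (part centres at most 32 mm over the bin's underside); bottle upright (7 degrees) on the mat, base within 45 mm of the mat's centre (all of step 2 and linear speed of bin below 0.01 m/s and angle between bin's own z axis and vertical below 0.03 rad and x of carton1_mid in the frame of bin between -0.085 and 0.085 m and y of carton1_mid in the frame of bin between -0.085 and 0.085 m and z of carton1_mid in the frame of bin between 0.01 and 0.032 m and linear speed of each of carton1, carton2, tin1, tin2, carriage1, carriage2, bottle below 0.03 m/s and x of carton2_mid in the frame of bin between -0.085 and 0.085 m and y of carton2_mid in the frame of bin between -0.085 and 0.085 m and z of carton2_mid in the frame of bin between 0.01 and 0.032 m and x of tin1_mid in the frame of bin between -0.085 and 0.085 m and y of tin1_mid in the frame of bin between -0.085 and 0.085 m and z of tin1_mid in the frame of bin between 0.01 and 0.032 m and x of tin2_mid in the frame of bin between -0.085 and 0.085 m and y of tin2_mid in the frame of bin between -0.085 and 0.085 m and z of tin2_mid in the frame of bin between 0.01 and 0.032 m and x of carriage1_mid in the frame of bin between -0.085 and 0.085 m and y of carriage1_mid in the frame of bin between -0.085 and 0.085 m and z of carriage1_mid in the frame of bin between 0.01 and 0.032 m and x of carriage2_mid in the frame of bin between -0.085 and 0.085 m and y of carriage2_mid in the frame of bin between -0.085 and 0.085 m and z of carriage2_mid in the frame of bin between 0.01 and 0.032 m and angle between bottle's own z axis and vertical below 0.12 rad and horizontal distance between bottle and mat below 0.045 m and height (world z) of bottle below 0.008 m); the robot touches nothing.
It fails at once if the switch lever was pressed into overtravel (beyond 0.44 rad) (value of joint switch above 0.44 rad).
It fails at once if a thing that is not part of the job was moved more than 5 cm (distance of any of tape, scanner, mug, marker from where it was at the start of the episode above 0.05 m).
Of carton1, carton2, tin1, tin2, carriage1, carriage2 only 4 to 6 are there at a start; the rules pass over those that are not, and their reading is None.
At some moment in a run one of carton1, carton2, tin1, tin2, carriage1, carriage2 may be knocked a few centimetres aside while the robot is not near it.
It also fails if it takes over 208 s, if anything falls off the work surface, if the arm or the gripper's body presses on something with over 40 N, if the wrist force passes 120 N, or if a joint passes its speed limit or range.

## Working session

There is one attempt and no reset: what is moved stays moved. The work goes in short steps, each a Python script; the robot and the scene stay as the last script left them, time stands still between calls to the robot, and variables do not carry over. Pictures are saved under pics/ and viewed, at most 14 in all, crops included, and the job is handed in when it is done.

```bash
ls; mkdir -p pics; cat > h.py <<'E'
from cell import *
import numpy as np, cv2
from scipy.spatial.transform import Rotation as R
def px2w(f,uv,z):
    T=np.array(f["cam_to_world"]); d=np.array([(uv[0]-f["cx"])/f["fx"],(uv[1]-f["cy"])/f["fy"],1.0])
    d=T[:3,:3]@d; o=T[:3,3]; return o+d*(z-o[2])/d[2]
def w2px(f,p):
    T=np.array(f["cam_to_world"]); c=T[:3,:3].T@(np.array(p)-T[:3,3]); return np.array([f["cx"]+f["fx"]*c[0]/c[2],f["cy"]+f["fy"]*c[1]/c[2]])
def save(name,img): cv2.imwrite("pics/"+name,img[:,:,::-1])
E
python3 - <<'E'
from h import *
for c in("top","scene"):
    f=grab_frame(c); save(c+"0.png",f["img"]); print(c,np.round(f["cam_to_world"],3).tolist(),f["fx"],f["cx"],f["cy"])
    for n,z in [("carton1_mid",.022),("tin1_mid",.02),("carriage1_mid",.019),("bin",.008),("lane",0),("bottle",.03),("mat",0),("switch_roller",.04),("height_arms",.079),("marker",.008),("mug",0),("tape",0),("scanner",0)]:
        print(n,[(round(d["score"],2),np.round(d["centre"]).tolist(),np.round(px2w(f,d["centre"],z)[:2],3).tolist()) for d in tip_of(c,n)])
s=get_state();print(s["clock"],s["eef_rot"],s["finger_gap"])
E
```

```text
pics
top [[0.027, -0.985, 0.168, 0.32], [-1.0, -0.027, 0.001, 0.031], [0.003, -0.168, -0.986, 1.363], [0.0, 0.0, 0.0, 1.0]] 530.3996225933282 320.79474037155813 249.5999785944054
carton1_mid []
tin1_mid [(0.92, [490.0, 283.0], [0.474, -0.4])]
carriage1_mid []
bin [(0.61, [376.0, 228.0], [0.613, -0.109])]
lane [(0.9, [316.0, 225.0], [0.619, 0.046])]
bottle [(0.46, [342.0, 218.0], [0.631, -0.019])]
mat [(0.7, [187.0, 272.0], [0.483, 0.378])]
switch_roller [(0.42, [248.0, 182.0], [0.717, 0.225])]
height_arms [(0.74, [339.0, 217.0], [0.622, -0.01]), (0.47, [151.0, 218.0], [0.605, 0.456])]
marker []
mug [(0.87, [503.0, 228.0], [0.623, -0.445])]
tape [(0.7, [361.0, 294.0], [0.438, -0.073])]
scanner [(0.58, [151.0, 218.0], [0.625, 0.48])]
scene [[-0.716, 0.572, -0.4, 1.024], [0.698, 0.589, -0.406, 0.523], [0.004, -0.57, -0.821, 1.074], [0.0, 0.0, 0.0, 1.0]] 569.01293527375 319.7644704091107 248.72246576743012
carton1_mid []
tin1_mid [(0.76, [222.0, 148.0], [0.471, -0.397])]
carriage1_mid []
bin [(0.98, [251.0, 244.0], [0.61, -0.122]), (0.74, [335.0, 299.0], [0.572, 0.112]), (0.68, [279.0, 259.0], [0.59, -0.048])]
lane [(0.83, [297.0, 292.0], [0.617, 0.041])]
bottle [(0.97, [338.0, 299.0], [0.577, 0.126]), (0.7, [324.0, 218.0], [0.447, -0.049])]
mat [(0.85, [457.0, 356.0], [0.486, 0.378])]
switch_roller [(0.81, [329.0, 367.0], [0.702, 0.224]), (0.38, [292.0, 292.0], [0.639, 0.052])]
height_arms [(0.96, [279.0, 258.0], [0.617, -0.012])]
marker [(0.67, [185.0, 291.0], [0.791, -0.127]), (0.37, [333.0, 299.0], [0.576, 0.109])]
mug [(0.96, [164.0, 173.0], [0.619, -0.449]), (0.75, [326.0, 218.0], [0.428, -0.061])]
tape [(0.64, [325.0, 216.0], [0.425, -0.068])]
scanner [(0.59, [457.0, 438.0], [0.617, 0.48]), (0.36, [188.0, 287.0], [0.779, -0.135])]
1.4 [-3.11904267e+00 -3.75717606e-01 -5.87617101e-05] 1.0022942614398433
```

View pics/top0.png

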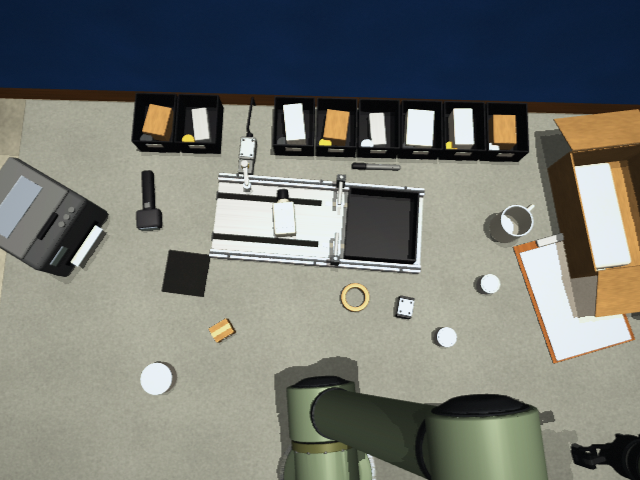

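View pics/scene0.png

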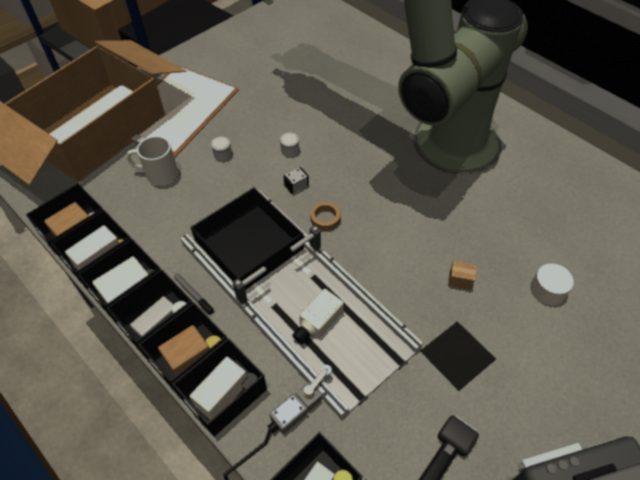

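The pictures show one carton (top 222,330), two tins (490,284 and 446,337) and one carriage (405,307). The tape is at (355,297). The bottle is at (285,215) with its cap pointing to +x, and the bin is at (381,225). The arm may be hiding more parts. I'll move to hover over the carriage, look again, and fit the lane.

```bash
cat >> h.py <<'E'
def down(phi):  # tool down, closing axis (tool y) along world angle phi
    y=np.array([np.cos(phi),np.sin(phi),0]); z=np.array([0,0,-1.]); return R.from_matrix(np.stack([np.cross(y,z),y,z],1)).as_rotvec()
def best_phi(p,phi,q6ref=0.):
    best=None
    for k in (-2,-1,0,1,2):
        r=down(phi+k*np.pi); q=ik(list(p),list(r))
        if q is not None and (best is None or abs(q[5]-q6ref)<best[0]): best=(abs(q[5]-q6ref),phi+k*np.pi)
    return best[1]
def wray(f,st,uv):
    uv=np.atleast_2d(uv).astype(float); d=uv-[f["cx"],f["cy"]]; r=np.hypot(*d.T); th=r/f["fx"]; s=np.where(r>1e-6,np.sin(th)/np.maximum(r,1e-6),1/f["fx"])
    c=np.stack([d[:,0]*s,d[:,1]*s,np.cos(th)],1); T=np.array(f["T_tool_cam"]); Rt=R.from_rotvec(st["eef_rot"]).as_matrix()
    return np.array(st["position"])+Rt@T[:3,3], (Rt@T[:3,:3]@c.T).T
def wr2w(f,st,uv,z):
    o,d=wray(f,st,uv); return o+d*((z-o[2])/d[:,2])[:,None]
def wrist():
    st=get_state(); return grab_frame("wrist"),st
E
python3 - <<'E'
from h import *
t=grab_frame("top")
for n,uv,z in [("carton",(222,330),.022),("carriage",(405,307),.019),("tinA",(490,284),.02),("tinB",(446,337),.02),("tape",(355,297),.012)]: print(n,px2w(t,uv,z)[:2])
for c in("top",):
  for n in("carton1_mid","tin1_mid","carriage1_mid"): print(n,[(round(d["score"],2),np.round(d["centre"]).tolist(),int(d["mask"].sum())) for d in silhouettes(c,n)])
p=px2w(t,(405,307),.019); phi=best_phi([p[0],p[1],.25],-np.pi/2-.1,0)
movep([p[0],p[1],.25],down(phi))
f,st=wrist(); print(np.round(f["T_tool_cam"],3).tolist(),f["fx"],f["cx"],f["cy"],st["clock"],st["q"]); save("w1.png",f["img"])
for n in("carton1_mid","tin1_mid","carriage1_mid"): print(n,[(round(d["score"],2),np.round(wr2w(f,st,d["centre"],.02),3).tolist()) for d in tip_of("wrist",n)])
t=grab_frame("top"); save("top1.png",t["img"])
for n in("carton1_mid","tin1_mid","carriage1_mid"): print(n,[(round(d["score"],2),np.round(d["centre"]).tolist(),np.round(px2w(t,d["centre"],.02),3).tolist()) for d in tip_of("top",n)])
E
python3 -c "
import cv2,numpy as np
a=cv2.imread('pics/w1.png');b=cv2.imread('pics/top1.png')
cv2.imwrite('pics/m1.png',cv2.resize(np.hstack([a,b]),(800,300)))"
```

```text
carton [0.33811531 0.27368856]
carriage [ 0.40804937 -0.18392976]
tinA [ 0.47215627 -0.39988044]
tinB [ 0.33606978 -0.28630705]
tape [ 0.43038242 -0.05777576]
carton1_mid []
tin1_mid [(0.94, [492.0, 281.0], 378)]
carriage1_mid [(0.74, [243.0, 174.0], 148)]
[[-0.001, -0.949, -0.315, 0.083], [1.0, -0.001, 0.001, -0.0], [-0.001, -0.315, 0.949, -0.142], [0.0, 0.0, 0.0, 1.0]] 371.64829954431775 323.98506595655743 239.22834539278156 3.2833 [-5.89456291e-01  1.22651270e-01 -4.07918270e-01  1.03989278e+00
 -2.56987677e-04 -4.88252663e-01]
carton1_mid [(0.61, [[0.608, -0.122, 0.02]]), (0.33, [[0.425, -0.067, 0.02]])]
tin1_mid [(0.93, [[0.474, -0.394, 0.02]])]
carriage1_mid []
carton1_mid []
tin1_mid []
carriage1_mid []
```

View pics/m1.png

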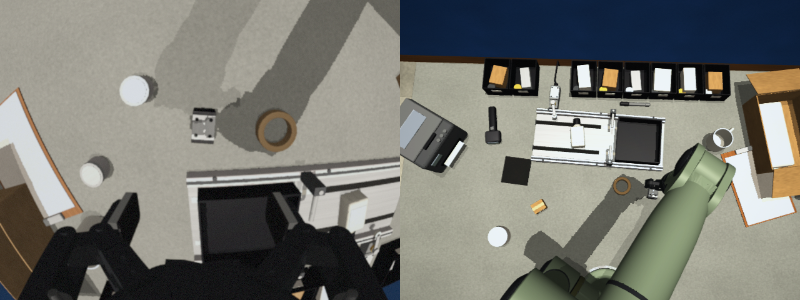

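The merged view shows that the arm had hidden no other parts, so there are four. In the wrist view the carriage is near (325,200) full-res, the tins are at (218,145) and (150,275), and the tape is at (442,208). Next I'll refine the carriage outline and the lane geometry on zoomed crops.

```bash
cat >> h.py <<'E'
def gc(img,c,half,it=5):
    x,y=int(c[0])-half,int(c[1])-half; sub=np.ascontiguousarray(img[y:y+2*half,x:x+2*half,::-1]); m=np.zeros(sub.shape[:2],np.uint8)
    q=half//4; cv2.grabCut(sub,m,(q,q,2*half-2*q,2*half-2*q),np.zeros((1,65)),np.zeros((1,65)),it,cv2.GC_INIT_WITH_RECT)
    m=((m==1)|(m==3)).astype(np.uint8); m=cv2.morphologyEx(m,cv2.MORPH_OPEN,np.ones((3,3)))
    cs=cv2.findContours(m,cv2.RETR_EXTERNAL,cv2.CHAIN_APPROX_NONE)[0]; k=max(cs,key=cv2.contourArea)
    return k[:,0,:]+[x,y]
E
python3 - <<'E'
from h import *
f,st=wrist(); im=f["img"]
k=gc(im,(325,200),40)
w=wr2w(f,st,k,.038)[:,:2]; r=cv2.minAreaRect((w*1000).astype(np.float32)); print(r)
v=im[150:250,275:375].copy(); cv2.drawContours(v,[(k-[275,150]).astype(np.int32)[:,None]],-1,(255,0,0),1)
v=cv2.resize(v,(300,300),interpolation=0)
t=cv2.imread("pics/top0.png")[:,:,::-1][160:285,200:440]
t=cv2.resize(t,(800,417),interpolation=cv2.INTER_CUBIC)
o=np.zeros((600,800,3),np.uint8); o[:417]=t; o[420:600,:180]=cv2.resize(v,(180,180)); 
b=cv2.resize(im[150:250,275:375],(180,180),interpolation=cv2.INTER_CUBIC); o[420:600,200:380]=b
save("m2.png",o)
E
```

```text
((404.3538513183594, -183.50079345703125), (38.88532257080078, 56.30976867675781), 83.41395568847656)
```

View pics/m2.png

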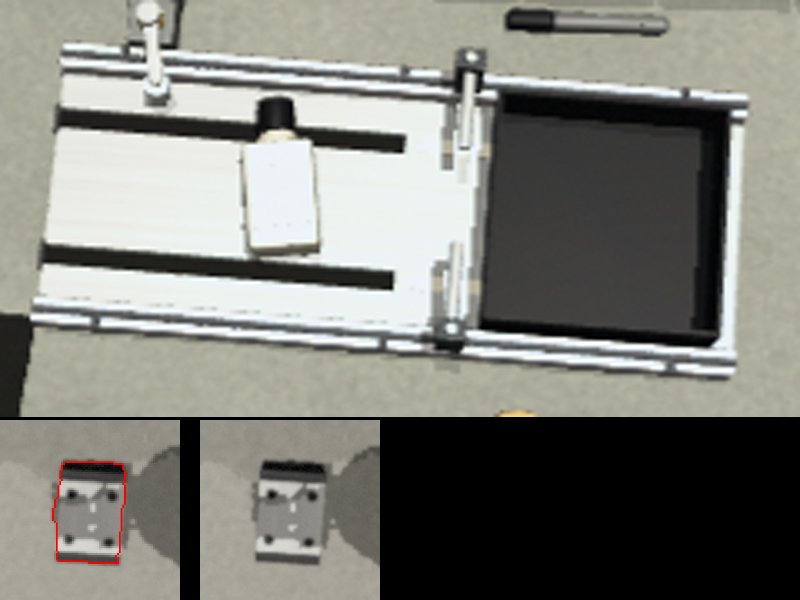

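The carriage outline fits: 39x56 mm with the long axis at 173°, against 36x52 given. The lane's guide ends in the crop are about (62,55), (748,105), (33,310) and (735,365). The bin's inner rim corners are about (503,95), (730,105), (482,330) and (718,345). I'll compute the lane pose and pick up the carriage.

```bash
python3 - <<'E'
from h import *
t=grab_frame("top")
P=[px2w(t,np.array(c)/3.3333+[200,160],.028)[:2] for c in [(62,55),(748,105),(33,310),(735,365)]]
P=np.array(P); print(P.round(3).tolist(),P.mean(0).round(4)); d1=P[0]-P[1]; d2=P[2]-P[3]
print("len",np.hypot(*d1),np.hypot(*d2),"yaw",-np.arctan2(d1[0],d1[1]),-np.arctan2(d2[0],d2[1]),"w",np.hypot(*(P[0]-P[2])),np.hypot(*(P[1]-P[3])))
B=np.array([px2w(t,np.array(c)/3.3333+[200,160],.068)[:2] for c in [(503,95),(730,105),(482,330),(718,345)]]); print(B.round(3).tolist(),B.mean(0).round(4))
# roller & arms
print(px2w(t,np.array((155,88))/3.3333+[200,160],.045)[:2],px2w(t,np.array((467,72))/3.3333+[200,160],.084)[:2],px2w(t,np.array((453,325))/3.3333+[200,160],.084)[:2])
bt=np.array([px2w(t,np.array(c)/3.3333+[200,160],.052)[:2] for c in [(245,145),(313,140),(250,248),(318,245)]]); print("bottle top",bt.round(3).tolist())
a=np.deg2rad(83.4); p=np.array([.4055,-.1845])
phi=best_phi([*p,.1],a); movep([*p,.08],down(phi)); move_l([*p,.006],.08); grab(40); s=get_state(); print("gap",s["finger_gap"],s["grasp_force"],s["contact_force"],s["clock"])
move_l([*p,.15],.2); s=get_state(); print("gap",s["finger_gap"],s["clock"])
E
```

```text
[[0.734, 0.305], [0.708, -0.233], [0.531, 0.315], [0.503, -0.222]] [0.6191 0.0412]
len 0.5380445719627139 0.5372129324322014 yaw -0.047233117853228465 -0.05137794234625096 w 0.20306273836584546 0.20529323628250778
[[0.699, -0.039], [0.696, -0.211], [0.519, -0.027], [0.512, -0.202]] [ 0.6067 -0.1198]
[0.70411287 0.22789604] [ 0.71174895 -0.01110348] [ 0.51950916 -0.00489602]
bottle top [[0.659, 0.156], [0.664, 0.104], [0.579, 0.149], [0.583, 0.098]]
gap 0.41613495688858043 39.957842230796814 [0.15441136 1.13553682 6.39469841] 6.0917
gap 0.4192756064855238 6.9583
```

The lane pose is origin (0.619, 0.041), yaw -0.049. The roller prediction agrees with the picture to 2 mm. The carriage is held, so I'll place it in the bin and fetch both tins.

```bash
cat >> h.py <<'E'
YAW=-0.049; LO=np.array([.619,.0412]); RL=np.array([[np.cos(YAW),-np.sin(YAW)],[np.sin(YAW),np.cos(YAW)]])
def lane(x,y): return LO+RL@np.array([x,y])
def binp(x,y): return lane(-.001+x,-.1612+y)
def w2wr(f,st,p):
    T=np.array(f["T_tool_cam"]); Rt=R.from_rotvec(st["eef_rot"]).as_matrix(); W=np.eye(4); W[:3,:3]=Rt; W[:3,3]=st["position"]
    c=np.linalg.inv(W@T)@np.array([*p,1]); th=np.arctan2(np.hypot(c[0],c[1]),c[2]); k=f["fx"]*th/np.hypot(c[0],c[1]); return np.array([f["cx"]+k*c[0],f["cy"]+k*c[1]])
def place(x,y,phi,z=.020):
    p=binp(x,y); phi=best_phi([*p,.1],phi)
    movep([*p,.14],down(phi)); move_l([*p,z],.1); s=get_state(); print("bef",np.round(s["contact_force"],1),round(s["finger_gap"],3)); let_go(); move_l([*p,.16],.25); print("placed",get_state()["clock"])
def find(p,h,half=36,hover=.2,phi=None):
    movep([*p,hover],down(best_phi([*p,hover],np.arctan2(p[1],p[0])+np.pi/2 if phi is None else phi))); f,st=wrist(); u=w2wr(f,st,[*p,h/2]); k=gc(f["img"],u,half)
    w=wr2w(f,st,k,h)[:,:2]; r=cv2.minAreaRect((w*1000).astype(np.float32)); print("px",u.round(),"rect top",np.round(r[0],1),np.round(r[1],1),round(r[2],1)); return f,st,r
def pick(p,phi,z=.006,n=40):
    phi=best_phi([*p,.1],phi); movep([*p,.09],down(phi)); move_l([*p,z],.09); grab(n); g=get_state()["finger_gap"]; move_l([*p,.15],.25); s=get_state(); print("gap",g,s["finger_gap"],s["clock"]); return s["finger_gap"]
E
python3 - <<'E'
from h import *
place(0,-.052,YAW)
for g,e in [((.336,-.286),(-.056,0)),((.473,-.398),(.056,0))]:
    f,st,r=find(g,.040); p=np.array(r[0])/1000; d=np.hypot(*(p-g))
    save("tin%d.png"%(e[0]>0),f["img"])
    if d>.02: print("off",d); break
    ph=np.arctan2(p[1],p[0])+np.pi/2
    if pick(p,ph)<.2: print("miss"); break
    place(*e,YAW+np.pi/2,z=.020)
E
```

```text
bef [ 0.8  0.7 -2.7] 0.417
placed 11.0667
px [324. 213.] rect top [ 339.1 -288.3] [43.2 27.2] 49.5
gap 0.5541633004418226 0.5505892446403198 15.1417
bef [ 6.3 -1.3 -0.4] 0.552
placed 18.7333
px [323. 214.] rect top [ 469.3 -395. ] [44.  44.2] 49.9
gap 0.5479018361897966 0.5515941543631951 22.6833
bef [ 0.4 -0.8 -0.9] 0.556
placed 26.475
```

```bash
python3 - <<'E'
from h import *
f0,_=wrist(); 
g=(.338,.274)
f,st,r=find(g,.044,half=44); im=f["img"]; save("cart.png",im)
t=grab_frame("top")["img"]
u=w2wr(f,st,[*g,.022]).astype(int)
o=np.hstack([cv2.resize(im[u[1]-50:u[1]+50,u[0]-50:u[0]+50],(400,400)),cv2.resize(t[180:260,340:420],(400,400))]); save("m3.png",o)
E
```

```text
px [323. 212.] rect top [334.7 269.8] [47.3 50.6] 33.4
```

View pics/m3.png

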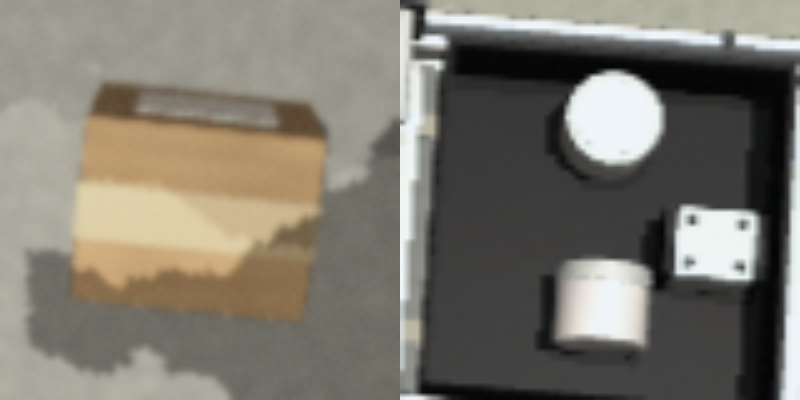

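The carton's top face in the left crop has corners (92,115), (325,135), (303,320) and (73,298). In the bin, the near tin (crop 600,300) looks as if it lies on its side, which is allowed. I'll check it up close after packing the carton.

```bash
python3 - <<'E'
from h import *
f,st=wrist(); u=w2wr(f,st,[.338,.274,.022]).astype(int)
c=np.array([(92,115),(325,135),(303,320),(73,298)])/4+u-50
w=wr2w(f,st,c,.044)[:,:2]; p=w.mean(0); d=w[1]-w[0]+w[2]-w[3]; e=w[3]-w[0]+w[2]-w[1]
print(w.round(3).tolist(),p,np.hypot(*d)/2,np.hypot(*e)/2); a=np.arctan2(e[1],e[0]); print(np.rad2deg(a))
if .045<np.hypot(*d)/2<.055 and pick(p,a,z=.008)>.2:
    place(0,.052,YAW,z=.023)
    q=binp(0,-.0); movep([q[0]-.05,q[1],.3],down(best_phi([*q,.3],YAW+np.pi/2)))
    f,st=wrist(); u=w2wr(f,st,[*q,.03]).astype(int); save("bin1.png",cv2.resize(f["img"][max(u[1]-110,0):u[1]+110,max(u[0]-140,0):u[0]+140],(800,628))[:600]); print(u)
E
```

```text
[[0.333, 0.242], [0.307, 0.281], [0.34, 0.303], [0.367, 0.262]] [0.33690213 0.27218162] 0.04840628695209475 0.039902987885613826
32.70527655014631
gap 0.464144888253473 0.4626548369665005 32.2917
bef [-0.1 -0.1 -0.2] 0.464
placed 36.4333
[325 236]
```

View pics/bin1.png

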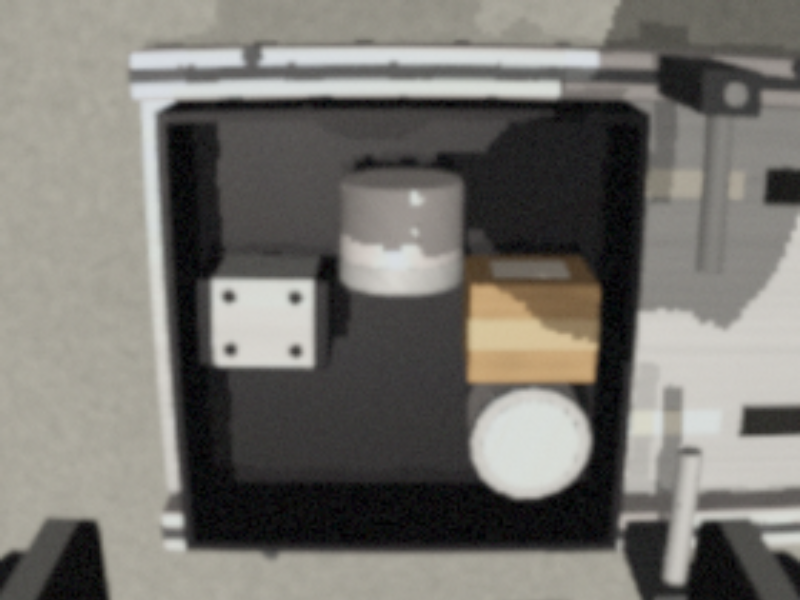

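All four parts are in the bin: carriage (265,310), carton (530,320), one tin upright at (530,440) and one lying flat at (400,230). Now the bottle. I'll check IK for a tilted grasp and an upright placement.

```bash
cat >> h.py <<'E'
BB=np.array([.579,.1245]); BA=.08; MAT=np.array([.4845,.378]); G=.019
def rot(z,y): z=np.array(z); y=np.array(y); return R.from_matrix(np.stack([np.cross(y,z),y,z],1)).as_rotvec()
def bottle_poses(s,al,psi,sgn):
    a=np.array([np.cos(BA),np.sin(BA),0]); z0=-np.cos(al)*np.array([0,0,1.])-np.sin(al)*a
    y0=sgn*np.array([-np.sin(BA),np.cos(BA),0]); g0=np.array([*BB,.033])+s*a
    r=np.array([np.cos(psi),np.sin(psi),0]); z1=np.cos(al)*r-np.sin(al)*np.array([0,0,1.]); y1=sgn*np.array([-np.sin(psi),np.cos(psi),0])
    g1=np.array([*MAT,.003+s])
    return g0+G*z0,rot(z0,y0),z0,g1+G*z1,rot(z1,y1),z1
E
python3 - <<'E'
from h import *
U=np.array([0,0,1.])
for s in(.05,.056):
 for al in np.deg2rad([20,28,35,42]):
  for psi in np.deg2rad([10,25,38,50]):
   for sg in(1,-1):
    p0,r0,z0,p1,r1,z1=bottle_poses(s,al,psi,sg)
    Q=[ik(list(p),list(r)) for p,r in[(p0,r0),(p0+.2*U,r0),(p1+.2*U,r1),(p1,r1),(p1-.1*z1,r1)]]
    if all(q is not None for q in Q): print(s,round(np.rad2deg(al)),round(np.rad2deg(psi)),sg,np.round(Q[1],2),np.round(Q[3],2))
    elif sg==1 and s==.05: print("no",round(np.rad2deg(al)),round(np.rad2deg(psi)),[q is not None for q in Q])
E
```

```text
0.05 20 10 1 [0.09 0.81 0.53 1.64 0.   0.01] [ 0.8   1.02 -1.12 -1.71 -0.58  0.24]
0.05 20 10 -1 [ 0.09  0.81  0.53  1.64  0.   -3.14] [ 0.8   1.02 -1.12 -1.71 -0.58 -2.9 ]
no 20 25 [True, True, True, False, False]
no 20 38 [True, True, True, False, False]
no 20 50 [True, True, True, True, False]
0.05 28 10 1 [0.09 0.96 0.77 1.87 0.   0.  ] [ 0.77  0.84 -1.1  -1.37 -0.52  0.31]
0.05 28 10 -1 [ 0.09  0.96  0.77  1.87  0.   -3.14] [ 0.77  0.84 -1.1  -1.37 -0.52 -2.83]
no 28 25 [True, True, True, True, False]
no 28 38 [True, True, True, True, False]
no 28 50 [True, True, True, True, False]
no 35 10 [True, False, True, True, True]
no 35 25 [True, False, True, True, False]
no 35 38 [True, False, True, True, False]
no 35 50 [True, False, True, True, False]
no 42 10 [True, False, True, True, True]
no 42 25 [True, False, True, True, True]
no 42 38 [True, False, True, True, True]
no 42 50 [True, False, True, True, True]
0.056 20 10 1 [0.09 0.83 0.56 1.65 0.   0.01] [ 0.8   1.   -1.12 -1.7  -0.58  0.24]
0.056 20 10 -1 [ 0.09  0.83  0.56  1.65  0.   -3.14] [ 0.8   1.   -1.12 -1.7  -0.58 -2.9 ]
0.056 28 10 1 [0.09 0.99 0.82 1.89 0.   0.  ] [ 0.77  0.82 -1.1  -1.35 -0.52  0.31]
0.056 28 10 -1 [ 0.09  0.99  0.82  1.89  0.   -3.14] [ 0.77  0.82 -1.1  -1.35 -0.52 -2.83]
```

```bash
python3 - <<'E'
from h import *
U=np.array([0,0,1.])
best=None
for psi in np.deg2rad([10,15,20,25,30]):
    s,al=.05,np.deg2rad(30); p0,r0,z0,p1,r1,z1=bottle_poses(s,al,psi,1)
    Q=[ik(list(p),list(r)) for p,r in[(p0,r0),(p0-.08*z0,r0),(p0+.15*U,r0),(p1+.15*U,r1),(p1-.008*U,r1),(p1-.085*z1,r1)]]
    if all(q is not None for q in Q): best=psi
print(np.rad2deg(best))
p0,r0,z0,p1,r1,z1=bottle_poses(s,al,best,1)
movep(p0-.08*z0,r0)
hit=move_l(p0,.07,until_force=6); print("hit",hit,get_state()["position"]-p0)
grab(35); s=get_state(); print(s["finger_gap"],s["grasp_force"],s["contact_force"])
move_l(p0+.15*U,.15); s=get_state(); print(s["finger_gap"],s["contact_force"],s["clock"])
movep(p1+.15*U,r1); s=get_state(); print(s["finger_gap"],s["contact_force"],s["clock"])
for c in("scene","top"):
    f=grab_frame(c); u=w2px(f,[*MAT,.1]).astype(int); im=f["img"]; x0,y0=np.clip(u-[100,110],0,[440,260]); save("b_%s.png"%c,im[y0:y0+220,x0:x0+200])
E
python3 -c "
import cv2,numpy as np
cv2.imwrite('pics/m4.png',cv2.resize(np.hstack([cv2.imread('pics/b_scene.png'),cv2.imread('pics/b_top.png')]),(800,440)))"
```

```text
14.999999999999998
hit False [ 5.05104646e-04 -1.94782438e-05  4.54444343e-04]
0.6284004604113276 37.754151821136475 [ 1.97491993 -0.29014918  2.11420713]
0.6278971466620954 [-0.06802946  0.02778403 -1.84209782] 42.125
0.6323596726860444 [-0.64337782 -0.74041377 -2.60305437] 44.3917
```

View pics/m4.png

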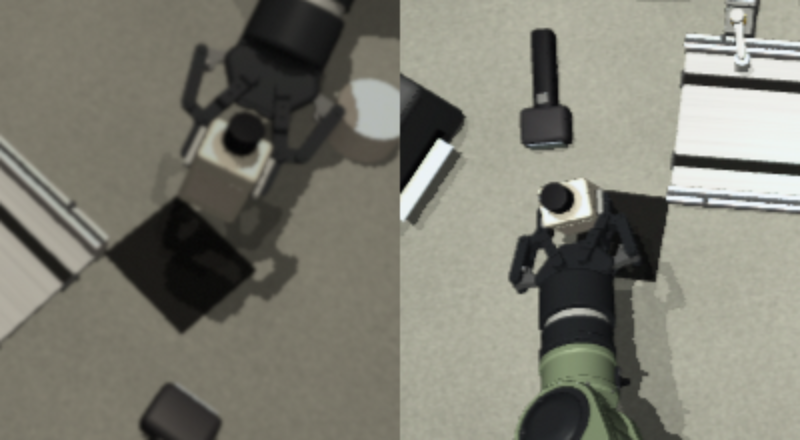

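The bottle is held upright above the mat, cap up at (243,130) in the left view and (555,198) in the right. Now I'll lower and release it.

```bash
python3 - <<'E'
from h import *
U=np.array([0,0,1.]); psi=np.deg2rad(15)
p0,r0,z0,p1,r1,z1=bottle_poses(.05,np.deg2rad(30),psi,1)
move_l(p1+.012*U,.1); hit=move_l(p1-.006*U,.02,until_force=3); s=get_state(); print(hit,s["position"]-p1,s["contact_force"])
let_go(); sleep(.3); move_l(p1-.085*z1,.1); s=get_state(); move_l(s["position"]+.12*U,.2)
set_joints([0,.1,-.4,1.04,0,0]); 
s=get_state(); print(s["clock"],s["position"])
for c in("scene","top"):
    f=grab_frame(c); 
    for n,z in(("bottle",.003),("mat",0)): print(c,n,[(round(d["score"],2),np.round(px2w(f,d["centre"],z)[:2],3).tolist()) for d in tip_of(c,n)][:2])
    u=w2px(f,[*MAT,.05]).astype(int); im=f["img"]; x0,y0=np.clip(u-[100,110],0,[440,260]); save("c_%s.png"%c,im[y0:y0+220,x0:x0+200])
E
python3 -c "
import cv2,numpy as np
cv2.imwrite('pics/m5.png',cv2.resize(np.hstack([cv2.imread('pics/c_scene.png'),cv2.imread('pics/c_top.png')]),(800,440)))"
```

```text
True [ 2.64136466e-05 -6.95128960e-05 -3.92643202e-03] [-1.78876359 -0.65215231  3.89710076]
50.8833 [0.44679438 0.07389971 0.26182355]
scene bottle [(0.76, [0.482, 0.377]), (0.31, [0.65, -0.087])]
scene mat [(0.69, [0.483, 0.373]), (0.47, [0.625, 0.036])]
top bottle [(0.52, [0.622, -0.066])]
top mat [(0.77, [0.476, 0.373]), (0.16, [0.677, -0.086])]
```

View pics/m5.png

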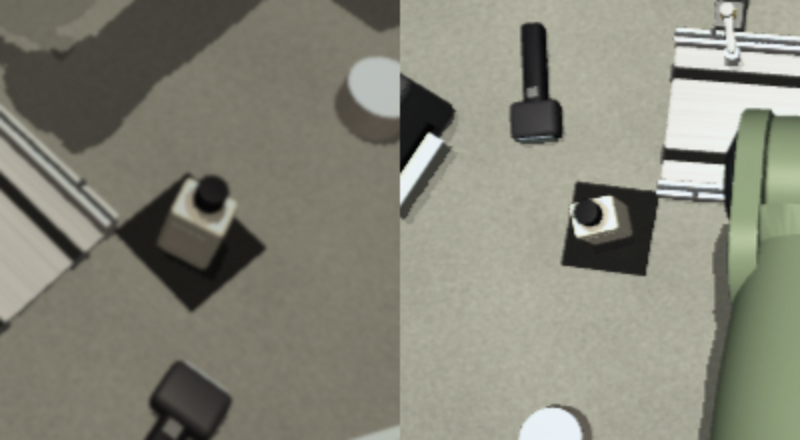

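The bottle stands upright within about 5 mm of the mat's centre. Next I'll check the bin's contents, then push in stages, stopping short of the roller first.

```bash
python3 - <<'E'
from h import *
Z=.045
def L(p): return RL.T@(np.array(p[:2])-LO)
grab(20)
p=lane(0,-.305); phi=best_phi([*p,.2],YAW+np.pi/2); print(phi)
movep([*p,.2],down(phi)); f,st=wrist(); save("w6.png",f["img"])
move_l([*p,Z],.15); s0=get_state()["contact_force"]
h=move_l([*lane(0,-.24),Z],.02,until_force=1.5); s=get_state(); print("contact",h,L(s["position"]),np.round(s["contact_force"]-s0,2))
y=L(s["position"])[1]
while y<-.03:
    y=min(y+.05,-.03); h=move_l([*lane(0,y),Z],.03,until_force=20); s=get_state(); print(h,L(s["position"]).round(4),np.round(s["contact_force"]-s0,2),s["clock"])
    if h: break
f=grab_frame("top"); save("t6.png",f["img"]); f=grab_frame("scene"); save("s6.png",f["img"])
a=cv2.resize(cv2.imread("pics/t6.png")[160:285,200:440],(400,208),interpolation=cv2.INTER_CUBIC); b=cv2.imread("pics/s6.png")[180:430,170:430]; w=cv2.resize(cv2.imread("pics/w6.png"),(400,300))
o=np.zeros((600,800,3),np.uint8); o[:208,:400]=a; o[210:510,:400]=w; o[:384,400:]=cv2.resize(b,(400,384)); cv2.imwrite("pics/m6.png",o)
E
```

```text
1.5217963267948966
contact True [-2.27237754e-04 -2.64341685e-01] [0.56 0.96 1.22]
False [-1.000e-04 -2.143e-01] [ 0.45 -1.77 -1.81] 58.35
False [-0.     -0.1643] [ 0.81 -2.75 -2.14] 60.1667
False [-0.     -0.1143] [ 0.59 -2.77 -1.61] 61.9833
False [-0.     -0.0643] [-0.06 -2.74 -2.36] 63.8
False [-0.     -0.0298] [-0.06 -1.41 -2.63] 65.0917
```

View pics/m6.png

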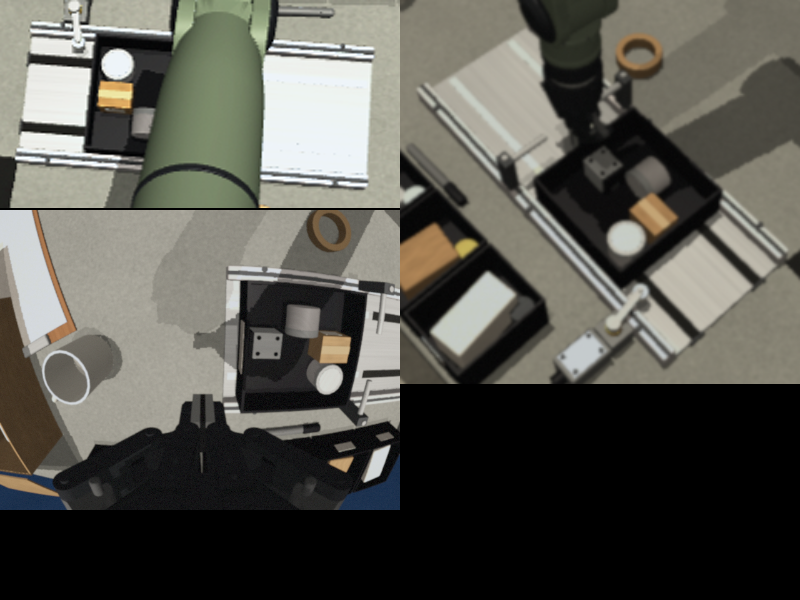

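The bin has passed under the arms with its contents intact. The roller, at (637,292) in the scene crop, is still free. I'll push to a nominal leading wall at about y=188 and measure.

```bash
cat >> h.py <<'E'
def L(p): return RL.T@(np.array(p[:2])-LO)
def lead(f,y0,xs=np.arange(.0,.066,.006)):
    g=cv2.GaussianBlur(cv2.cvtColor(f["img"],cv2.COLOR_RGB2GRAY),(0,0),.7).astype(np.float32); ys=np.arange(y0-.02,y0+.025,.0005); out=[]
    for x in xs:
        P=np.array([w2px(f,[*lane(x,y),.068]) for y in ys],np.float32); v=cv2.remap(g,P[None,:,0],P[None,:,1],cv2.INTER_LINEAR)[0]
        d=np.diff(v); i=d.argmax()
        if v.max()-v.min()>60: out.append(ys[i])
    return np.round(np.array(out)*1000,1)
def report(y0):
    f=grab_frame("top"); print("lead",lead(f,y0)); print("top",[(round(d["score"],2),(L(px2w(f,d["centre"],.04))*1000).round(1)) for d in tip_of("top","switch_roller")][:2])
    f2=grab_frame("scene"); print("scene",[(round(d["score"],2),(L(px2w(f2,d["centre"],.04))*1000).round(1)) for d in tip_of("scene","switch_roller")][:2]); return f,f2
E
python3 - <<'E'
from h import *
Z=.045
report(.1627)
s0=get_state()["contact_force"]
for y in(-.015,-.005):
    move_l([*lane(0,y),Z],.02); s=get_state(); print(L(s["position"]).round(4),np.round(s["contact_force"]-s0,2)); report(y+.1925)
f,f2=grab_frame("top"),grab_frame("scene")
a=cv2.resize(f["img"][160:260,200:300],(400,400),interpolation=cv2.INTER_CUBIC);u=w2px(f2,[*lane(.078,.19),.04]).astype(int); b=cv2.resize(f2["img"][u[1]-50:u[1]+50,u[0]-50:u[0]+50],(400,400),interpolation=cv2.INTER_CUBIC); save("m7.png",np.hstack([a,b])); print(u)
E
```

```text
lead [161.2 161.7 163.7 161.7 162.2 162.7 164.7 158.2 164.7 162.2 162.7]
top [(0.43, array([ 92.1, 197.9])), (0.28, array([-23.9, 426.9]))]
scene [(0.67, array([ 78. , 190.4]))]
[ 0.    -0.015] [-0.73 -3.26 -1.1 ]
lead [177.  177.5 177.  176.5 177.5 176.5 177.5 173.5 179.5 177.  193.5]
top [(0.47, array([ 86.4, 188. ])), (0.44, array([  9.9, -62.1]))]
scene [(0.6, array([ 77.5, 188.6])), (0.34, array([-11., -74.]))]
[ 0.0001 -0.0053] [-0.57 -3.8  -0.39]
lead [186.5 187.5 185.5 186.5 187.5 187.  185.  184.5 190.5 195.5 203. ]
top [(0.48, array([ 83.7, 198.6]))]
scene [(0.75, array([ 77.4, 190.9]))]
[328 369]
```

View pics/m7.png

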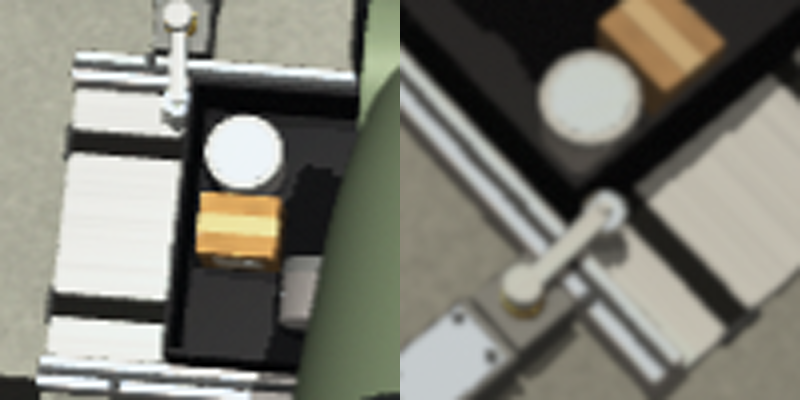

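The roller is now deflected. It sits at about (607,212) in the right crop, roughly 7 mm past its free position (600,200), which agrees with the measured leading wall at about 187 mm. I'll push to y≈200 and track the roller by template matching.

```bash
cat >> h.py <<'E'
def roll(cam,ref):
    f=grab_frame(cam); a=cv2.imread("pics/"+ref); b=np.ascontiguousarray(f["img"][:,:,::-1]); u=w2px(f,[*lane(.078,.19),.045]); k=8
    up=lambda i,c,h:cv2.resize(cv2.getRectSubPix(i,(2*h+1,2*h+1),tuple(map(float,c))),None,fx=k,fy=k,interpolation=cv2.INTER_CUBIC)
    # refine reference centre around the roller, then match
    T=up(a,u,6); S=up(b,u,20); r=cv2.matchTemplate(S,T,cv2.TM_CCOEFF_NORMED); _,v,_,m=cv2.minMaxLoc(r)
    d=np.array(m)/k-14; p=L(px2w(f,u+d,.045))-L(px2w(f,u,.045)); print(cam,round(v,2),"px",d.round(2),"mm",(p*1000).round(1))
E
python3 - <<'E'
from h import *
Z=.045
roll("scene","s6.png"); roll("top","t6.png")
for y in(.0015,.0055):
    move_l([*lane(0,y),Z],.015); s=get_state(); print(L(s["position"]).round(4)); report(y+.1925); roll("scene","s6.png"); roll("top","t6.png")
E
```

```text
scene 0.97 px [3.   2.38] mm [-1.1  7.4]
top 0.47 px [-2.5  0. ] mm [-0.5  6.4]
[0.0001 0.0009]
lead [192.  193.  194.  195.  192.  193.  191.  189.  191.5 192.5 206. ]
top [(0.67, array([ -4.6, 111.7])), (0.64, array([ 78. , 203.4]))]
scene [(0.77, array([ 78. , 199.3]))]
scene 0.96 px [5.25 4.62] mm [-1.2 13.6]
top 0.47 px [-4.88 -0.12] mm [-0.6 12.5]
[0.0001 0.0049]
lead [197.5 198.5 197.  196.5 197.5 197.5 195.5 195.  194.5 198.5 211. ]
top [(0.6, array([ 83.5, 208.2]))]
scene [(0.84, array([ 80.5, 205.2]))]
scene 0.96 px [6.5 6. ] mm [-1.2 17.2]
top 0.5 px [ -1.38 -10.12] mm [26.7  6.2]
```

```bash
python3 - <<'E'
from h import *
Z=.045
move_l([*lane(0,.0084),Z],.012); s=get_state(); print(L(s["position"]).round(4)); roll("scene","s6.png")
sleep(.5); move_l([*lane(0,-.035),Z],.04); move_l([*lane(0,-.035),.06],.1); move_l([*lane(0,-.12),.2],.15); move_l([*lane(-.12,-.2),.3],.2)
sleep(.5); f,f2=report(.200); roll("scene","s6.png")
save("t8.png",f["img"]); 
a=cv2.resize(f["img"][140:300,150:440],(800,441)); save("m8.png",a); save("m9.png",cv2.resize(f2["img"],(800,600))); print(get_state()["clock"],get_state()["contact_force"])
E
```

```text
[0.0001 0.0076]
scene 0.96 px [7.5  7.25] mm [-0.9 20.4]
lead [199.  200.  199.5 199.5 199.  200.  198.5 196.5 197.5 200.  214. ]
top [(0.52, array([ 82.8, 210.4]))]
scene [(0.86, array([ 83.3, 207.9]))]
scene 0.96 px [7.5  7.25] mm [-0.9 20.4]
74.6333 [ 0.63254733 -0.42407682 -0.1479046 ]
```

View pics/m9.png

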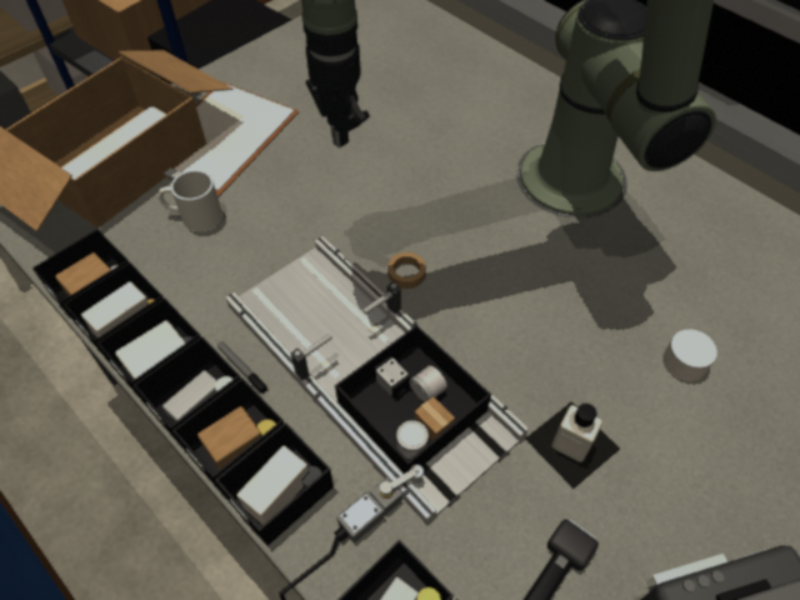

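View pics/m8.png

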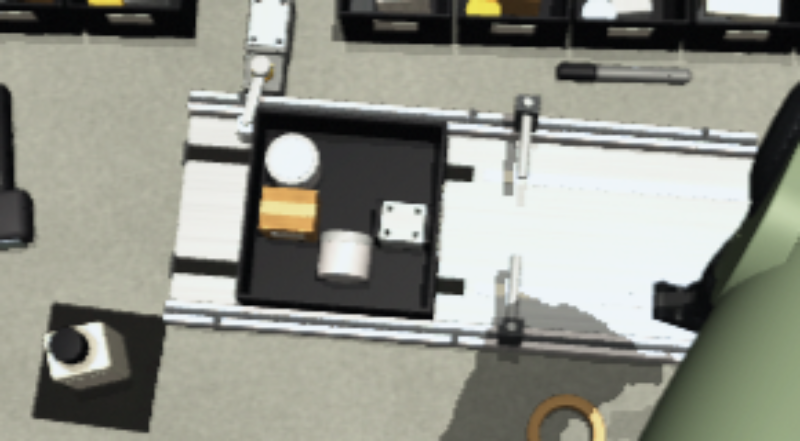

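Both views show the four parts in the bin, the bottle upright on its mat, and the lever deflected at (245,128) in the top crop. The roller has moved 20.4 mm, about 0.37 rad, which is mid-window. It did not move when the hand withdrew. The table is clear of parts and the robot touches nothing, so I'm handing in.

```bash
python3 -c "
from cell import *
print(sign_off())"
```

```text
the job is handed in; nothing more can be done
None
```

I handed the job in: the four parts present are in the bin below its rim, the bottle is upright on its mat, and the bin is holding the switch at an estimated 0.37 rad (camera measurement), between the click at 0.30 and overtravel at 0.44; the judge's result was not shown.

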